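# Clamp a pipe in the hinged-yoke pipe vise

## Robot

A 7-joint arm with a two-finger parallel gripper is mounted at the origin on the work surface. World frame = base frame: x ahead of the robot, y to its left, z up, the work surface at z = 0. Lengths are in m, angles in degrees, forces in N, time in s.
With the tool pointing down it reaches from about 0.4 to 0.925 m from the base axis. Payload 5.6 kg.
Tool frame: the origin (TCP) lies where the fingers leave the gripper's body, on its centre line; the fingertips stand 73 mm ahead of it and the grasp point (between the pads) lies 54 mm ahead of it; z points along the fingers, y is the line along which they close (so a half turn about z gives the same grasp; the last joint's range is limited). The gripper opens to 85 mm and grips with 20 to 120 N. Pads are 22 mm wide; open, the fingers measure 114 mm over their backs; the gripper's body (76 mm by 85 mm) begins 54 mm behind the grasp point. The pads swing forward as they close: fully open they stand 13 mm farther back than shut.
Start: joints at [63.942, 26.786, -0.665, 91.828, 0.344, 61.387, -3.226], TCP at [0.26, -0.596, 0.304] pointing down, gripper open.
Joint ranges: [-144.91, 144.91], [-17.63, 115.5], [-89.93, 88.59], [15.96, 139.68], [-74.01, 254.01], [8.47, 105.57], [-167.45, 167.45]. Speed limits (degrees/s): [147.25, 147.25, 180, 180, 180, 180, 180].

## Interface

Orientations are given as [roll, pitch, yaw] about the fixed x, y, z axes, in that order (R = Rz(yaw) Ry(pitch) Rx(roll)).
In Python, from station import env gives the robot as it stands. The module is installed in compiled form; this text tells all that it offers.
- The arm moves only by the tool step_arm, never from a script. Its argument "plan" is one flat list of numbers, 6 for each row, row after row: the shift along the tool's x, y, z in cm, then the turn, a rotation vector about the tool's x, y, z in units of 8 degrees (1.0 is 8 degrees). A call has exactly 10 rows; each row shifts and turns the commanded pose from where the row before left it, along the tool's axes as they then stand; what a row does not reach is not made up. A row lasts 1/10 s, in which the tool goes at most 50 mm and 8.59 degrees, less where a joint would pass 70% of its speed; a pose out of reach is approached as far as the arm can. A call with a gripper value outside its range is refused whole. "gripper" is the opening in per cent of the stroke, from 0 (shut) to 100 (fully open), set as the call begins (left out, the last holds). The fingers move at their own pace and stop on an object; the grip force is fixed at half the most. Time passes only in rows, so rows that do not move let the fingers close, or fill a call up. It gives the time, the measured TCP pose, the force, the opening and the grip force at its end, in the units of the state.
- env.observe(): the state, without advancing time (a new reading comes with each control period).
- env.snapshot(name): name is "scene" or "top" or "wrist"; returns a dict with "img" (400x640x3 uint8, red, green, blue), "mtx" (3x3 intrinsics, pixels), "position" and "rotation" of the camera in the world; the wrist camera has in their place "mount" (4x4, takes a point from camera to tool coordinates, whose origin is the TCP and whose axes are the flange's). Camera axes: x right, y up, looking along -z (the intrinsics and any distortion apply to the point x, -y, -z); pixel columns grow to the right and rows downward; lengths in m; the calibration is good to about 2 mm. The wrist camera is an equidistant fisheye: a pixel r from the principal point sees the ray r / f radians off the axis. A picture is of the moment at which its call begins: read the wrist's pose just before it. There is no depth.
- env.close_job(): hands the job in; it is judged then, once.
The state is a dict: "t": time; "q": joint angles; "qvel": joint speeds; "joint_efforts": joint torques, N m; "position": TCP position; "orientation": TCP orientation; "wrist_force": force on the tool from outside, world axes, zero at the start; "moment": the same for the moment, N m; "grip_width": finger opening in m; "gripper_force": force on a finger pad.
Only numpy, scipy, OpenCV 4.12 (cv2) and the standard library are available. Lean on these libraries where they do the work, as an engineer would, in place of code of your own. Each camera call takes 0.05 s, during which the arm holds its last target. There are 200 camera calls.

## Task

A length of pipe lies ready in the blue pipe vise: turn the cam lever at the vise's foot a quarter turn, all the way to its stop, so that the yoke is drawn down tight on the base. Then swing the folding handle of the handwheel up until it catches upright and wind the wheel clockwise until the jaw is hard down on the pipe, and leave the handle standing. The pipe stays where it lies, and nothing else on the bench is disturbed.

Things in the scene. Friction and masses are not known exactly. Their poses are not given: they have to be found in the camera images.
- vise: Blue cast pipe vise bolted to the bench, base flange 140 x 260 mm. Origin on the bench top under the handwheel's axis (yoke closed); x along the pipe, y towards the side with the cam lever, z up. A yoke (two legs 132 mm apart along y, head 202 mm high) spans the pipe, hinged on the -y side, held down on the +y side by the cam; it carries the handwheel.
- cam (a joint): Turn of the cam lever about its upright stud, rad: 0 open, 1.571 locked at its stop. Grows clockwise seen from above and stays where it is left; takes about 6 N at the grip. The lever sweeps level: open, it points 45 degrees between the vise's -x and +y, locked 45 degrees between +x and +y.
- cam_pivot (a point): Point on the axis of the cam lever's stud, at the height of the lever's grip (92 mm above the bench). 118 mm from the wheel's axis along the vise's y.
- cam_grip (a point): Point on the centre line of the cam lever's black round grip (20 mm diameter, 62 mm long, level, its free end 132 mm from the stud), 105 mm from the stud axis, 92 mm above the bench.
- yoke (a joint): Tilt of the hinged yoke about its pin, rad: 0 as it stands ajar (its foot 7 mm off the base), 0.045 when the cam has drawn it fully down. Moved only by the cam, in step with it. The wheel and handle ride on it: drawn down they shift about 9 mm towards the vise's +y and 4 mm down.
- wheel (a joint): Turn of the handwheel, rad, growing clockwise seen from above, which lowers the jaw 12 mm a turn: at 0 the jaw is 15 mm clear of the pipe, it touches at about 7.85 and comes up solid at 9.95. Takes about 3 N at the handle, stays where it is left. While the handle lies folded, its tongue sits in the lock ring below and the wheel cannot turn (a few degrees of play).
- wheel_centre (a point): Point on the handwheel's axis at the height of the handle's pivot (252 mm above the bench, yoke down). The wheel is dished: 180 mm outside diameter, rim 16 mm thick with its centre 16 mm below this point, three spokes, hub (40 mm diameter) sunk in the dish, its top 26 mm below this point.
- handle (a joint): Swing of the folding handle about its pivot in the wheel, rad: 0 folded (level, pointing from the rim inward across the dish), 1.571 upright at its stop. Past about 1.3 a spring catch snaps it upright and holds it; let go earlier it falls back. Swinging takes under 6 N at the grip point.
- handle_pivot (a point): Pivot pin of the folding handle, on the wheel 64 mm from its axis, 252 mm above the bench with the yoke drawn down. The pin is level and square to the line to the wheel's axis.
- handle_grip (a point): Point on the centre line of the handle's black grip (24 mm diameter, from 12 to 78 mm from the pivot; it spins freely on its stem; pinched across, it must be able to tilt between the fingers as it swings up, so hold it lightly), 58 mm from the pivot. Folded, it lies about 6 mm short of the wheel's axis, 252 mm above the bench with 26 mm free below it to the hub; upright, 310 mm above the bench.
- jaw: Upper jaw of the vise, inverted 90-degree V, 54 mm long along the pipe, spring-seated under the screw (about 6 N per mm). Origin at the apex of its V, on the wheel's axis; z up.
- pipe: Steel pipe 200 mm long, 42 mm diameter, lying loose in the vise's lower V jaw. Origin at its centre, x along it.
- pipe_seat (a point): Point fixed in the vise where the axis of the seated pipe passes under the wheel's axis, 88 mm above the bench.
- spray_can: Bystander: standing spray can, 62 mm diameter, 190 mm tall; origin at the centre of its foot.
- elbow: Bystander: pipe elbow, about 75 x 75 x 54 mm, beside the vise; origin under its corner.
- coupling: Bystander: upright pipe coupling, 54 mm diameter, 48 mm tall, beside the vise; origin at the centre of its foot.
- die_stock: Bystander: ratchet die stock, head 84 mm diameter, handle reaching 335 mm along its -x; origin under its head.
- wrench: Bystander: wrench 200 mm long lying flat; origin under its middle.
- folding_rule: Bystander: folded white rule, 210 x 18 x 18 mm; origin under its middle.

How it is judged (in metres and radians):
On the way, in this order (a step that is already met when the one before it is completed fails the run):
1. the yoke is drawn down tight by the cam lever (value of joint cam above 1.45 rad and value of joint yoke above 0.041 rad), for 0.2 s.
2. the jaw is wound down hard on the pipe with the handle latched upright (contact force between jaw and pipe above 18 N and value of joint handle above 1.45 rad), for 0.2 s.
At the end, for the whole second after the job is handed in: The cam lever is at its locked stop (within 0.12 rad) with the yoke down (within 0.004 rad); the handle stands latched upright (within 0.12 rad); the jaw presses on the pipe with more than 18 N; the pipe lies at rest in the V along the vise, its centre within 35 mm of the seat point (all of step 1 and all of step 2 and distance between pipe and pipe_seat below 0.035 m and angle between the x axis of pipe and the x axis of vise, either way round below 0.05 rad and linear speed of pipe below 0.02 m/s); the robot touches nothing.
It fails at once if the pipe was shifted in the vise by more than 25 mm (distance of pipe from where it was at the start of the episode above 0.025 m).
It fails at once if another thing on the bench was disturbed (moved more than 25 mm) (distance of any of spray_can, elbow, coupling, die_stock, wrench, folding_rule from where it was at the start of the episode above 0.025 m).
It also fails if it takes over 72 s, if anything falls off the work surface, if the arm or the gripper's body presses on something with over 40 N, if the wrist force passes 120 N, or if a joint passes its speed limit or range.

## Working session

There is one attempt and no reset: what is moved stays moved. The work goes in short steps, Python scripts to look and compute and a tool call to move; the robot and the scene stay as the last step left them, time stands still between calls to the robot, and variables do not carry over. Pictures are saved under pics/ and viewed, at most 10 in all, crops included, and the job is handed in when it is done.

Besides the shell and the picture viewer there is one more tool, called after "Request:" as a command line: name --argument value ..., lists and objects as JSON in quotes. step_arm: Moves the arm, as the interface text tells. Its arguments: {"type":"object","properties":{"plan":{"type":"array","items":{"type":"number"}},"gripper":{"type":"number"}},"required":["plan"]}

```bash
mkdir -p pics
python3 - <<'E'
from station import env
import cv2
for n in("scene","top"):
    s=env.snapshot(n); cv2.imwrite(f"pics/{n}.png",s["img"][:,:,::-1]); print(n,s["mtx"].tolist(),s["position"],s["rotation"],[k for k in s])
print(env.observe())
E
```

```text
scene [[420.31937383093754, 0.0, 321.50591407488434], [0.0, 420.31937383093754, 207.7778347342012], [0.0, 0.0, 1.0]] [ 0.98899658 -0.54736773  1.03147203] [38.53856855  0.38310304 39.60101511] ['img', 'mtx', 'position', 'rotation']
top [[414.7431660892546, 0.0, 321.28513196508663], [0.0, 414.7431660892546, 192.72143839694374], [0.0, 0.0, 1.0]] [ 0.28081071 -0.05242863  1.34434156] [ 12.6680553   -0.20293672 -86.98029411] ['img', 'mtx', 'position', 'rotation']
{'t': 0.1, 'q': array([63.94202547, 26.83313305, -0.6645125 , 91.87771901,  0.34301496,
       61.38688914, -3.22510728]), 'qvel': array([ 0.01711728, -0.00412461, -0.08547615, -0.09292144,  0.06679862,
        0.01369989, -0.06928826]), 'joint_efforts': array([ 1.33581256e-03, -5.33515406e+01,  2.15948280e-02, -2.51960564e+01,
        1.14625189e-02,  4.27013656e-03,  2.84844634e-05]), 'position': array([ 0.25995188, -0.59531493,  0.30299382]), 'orientation': array([-1.79904443e+02,  6.28287199e-03,  2.35906101e+01]), 'wrist_force': array([1.12934492, 0.33712338, 0.20192744]), 'moment': array([-0.03977456, -0.05252476, -0.03046513]), 'gripper_force': 0.0, 'grip_width': 0.08568436923683026}
```

View pics/scene.png

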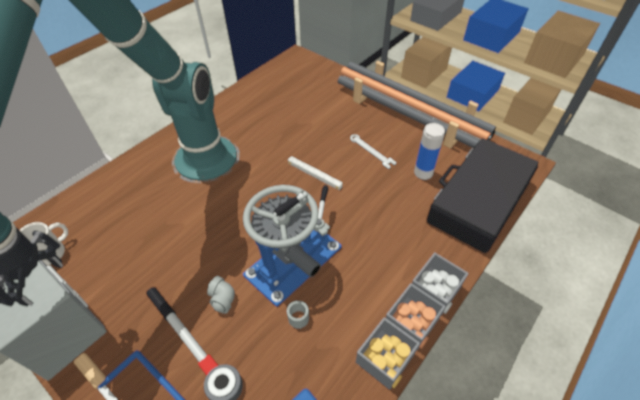

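View pics/top.png

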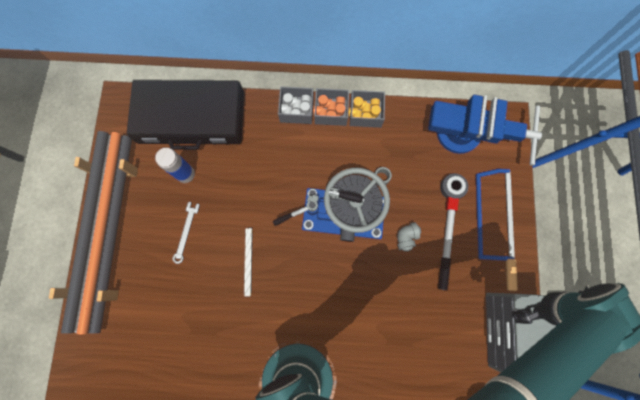

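```bash
cat > h.py <<'E'
import numpy as np, cv2
from scipy.spatial.transform import Rotation as R
def ray(s,u,v):
    d=np.linalg.inv(s["mtx"])@[u,v,1]; d=R.from_euler("xyz",s["rotation"],degrees=True).apply([d[0],-d[1],-d[2]])
    return np.array(s["position"]),d
def at_z(s,u,v,z):
    p,d=ray(s,u,v); return p+d*(z-p[2])/d[2]
def proj(s,P):
    c=R.from_euler("xyz",s["rotation"],degrees=True).inv().apply(np.atleast_2d(P)-s["position"])
    q=(s["mtx"]@(c*[1,-1,-1]).T).T; return q[:,:2]/q[:,2:]
E
python3 - <<'E'
import cv2
a=cv2.imread("pics/top.png")[155:255,265:405]; b=cv2.imread("pics/scene.png")[175:335,205:355]
cv2.imwrite("pics/tc.png",cv2.resize(a,None,fx=5.5,fy=5.5,interpolation=cv2.INTER_CUBIC))
cv2.imwrite("pics/sc.png",cv2.resize(b,None,fx=3.75,fy=3.75,interpolation=cv2.INTER_CUBIC))
E
```

```text
(no output)
```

View pics/tc.png

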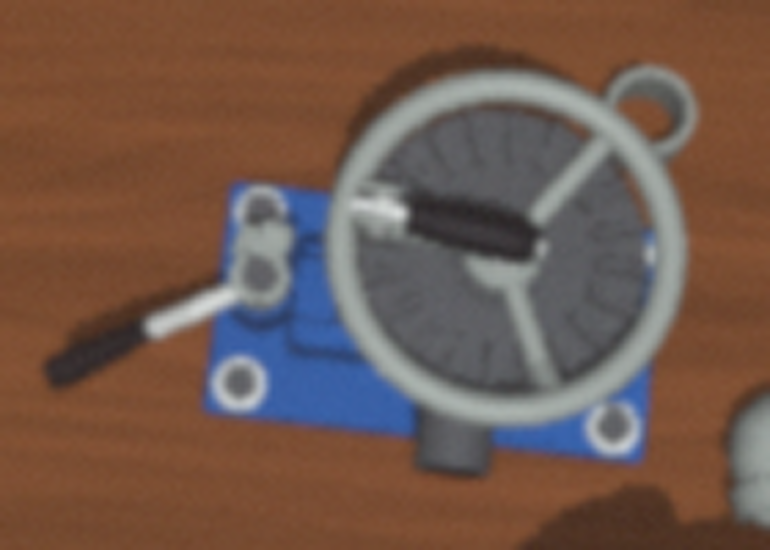

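View pics/sc.png

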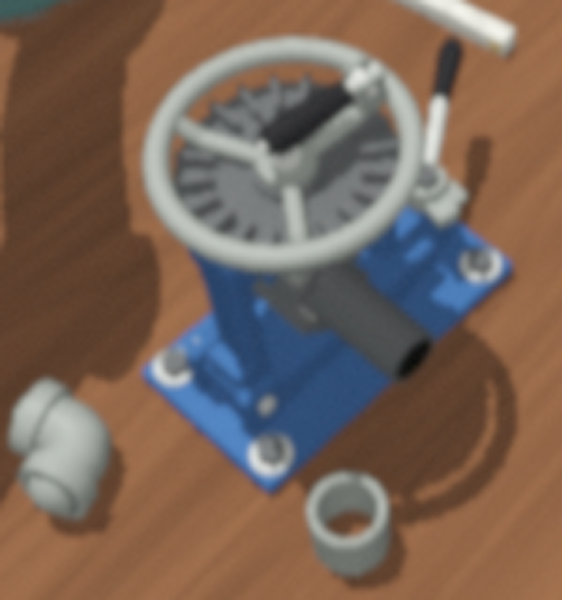

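Run:
```python
from station import env
from h import *
t=env.snapshot("top"); s=env.snapshot("scene")
T=lambda u,v:(265+u/5.5,155+v/5.5)
S=lambda u,v:(205+u/3.75,175+v/3.75)
for n,c,z in[("cornNE",T(235,185),.014),("cornNW",T(205,410),.014),("cornSW",T(642,460),.014),("stud",T(262,272),.1),("levertip",T(52,373),.092),("rim",T(506,247),.24),("rimL",T(327,247),.24),("rimR",T(687,247),.24),("gripend",T(538,245),.256),("pivot",T(375,207),.256),("can",(178,165),.1),]:
    print(n,at_z(t,*c,z).round(4))
for n,c,z in[("rim",S(283,155),.24),("pivot",S(366,83),.256),("gripend",S(270,142),.256),("levertip",S(452,45),.092),("stud",S(432,180),.1),("cornSE",S(272,490),.014),("cornSW",S(147,372),.014),("cornNE",S(512,268),.014)]:
    print(n,at_z(s,*c,z).round(4))
```

```text
cornNE [0.5911 0.0039 0.014 ]
cornNW [0.4549 0.0134 0.014 ]
cornSW [ 0.4392 -0.2431  0.014 ]
stud [ 0.5222 -0.0176  0.1   ]
levertip [0.4608 0.0954 0.092 ]
rim [ 0.5141 -0.1413  0.24  ]
rimL [ 0.5094 -0.0529  0.24  ]
rimR [ 0.5189 -0.2307  0.24  ]
gripend [ 0.5125 -0.1556  0.256 ]
pivot [ 0.5273 -0.0753  0.256 ]
can [0.6249 0.4087 0.1   ]
rim [ 0.5243 -0.1466  0.24  ]
pivot [ 0.5351 -0.0783  0.256 ]
gripend [ 0.5204 -0.1524  0.256 ]
levertip [0.466  0.0937 0.092 ]
stud [ 0.5426 -0.0232  0.1   ]
cornSE [ 0.5866 -0.2519  0.014 ]
cornSW [ 0.4514 -0.2421  0.014 ]
cornNE [ 6.027e-01 -5.000e-04  1.400e-02]
```

```bash
cat >> h.py <<'E'
def plan(env,wps,pose=None,dec=2):
    """wps: list of (TCP xyz, Rotation, nrows). prints rows in tool units"""
    if pose is None:
        o=env.observe(); p=np.array(o["position"]); r=R.from_euler("xyz",o["orientation"],degrees=True)
    else: p,r=pose
    rows=[]
    for P,Q,n in wps:
        for k in range(n):
            f=1/(n-k); d=r.inv().apply((np.array(P)-p)*f)*100
            w=(r.inv()*Q).as_rotvec(degrees=True)*f/8
            row=np.round(np.r_[d,w],dec); rows.append(row)
            p=p+r.apply(row[:3]/100); r=r*R.from_rotvec(row[3:]*8,degrees=True)
    for i in range(0,len(rows),10): print(",".join("%g"%(x+0) for w in rows[i:i+10] for x in w))
    return p,r
down=lambda yaw:R.from_euler("xyz",[180,0,yaw],degrees=True)
E
python3 - <<'E'
from station import env
from h import *
p,r=plan(env,[((.30,-.5,.42),down(28),5),((.45,.09,.42),down(118),20),((.474,.07,.28),down(118),5)],dec=1)
print(p,r.as_euler("xyz",degrees=True))
E
```

```text
1.5,-1.4,-2.3,0,0,-0.1,1.5,-1.4,-2.3,0,0,-0.1,1.5,-1.4,-2.4,0,0,-0.1,1.6,-1.4,-2.3,0,0,-0.1,1.6,-1.3,-2.4,0,0,-0.2,2.1,-2.2,0,0,0,-0.6,2.2,-2.1,0,0,0,-0.6,2.4,-1.9,0,0,0,-0.6,2.6,-1.7,0,0,0,-0.6,2.7,-1.4,0,0,0,-0.6
2.8,-1.2,0,0,0,-0.5,2.9,-1,0,0,0,-0.6,2.9,-0.8,0,0,0,-0.5,3,-0.6,0,0,0,-0.6,3,-0.3,0,0,0,-0.5,3,-0.1,0,0,0,-0.6,3,0.2,0,0,0,-0.5,3,0.4,0,0,0,-0.6,3,0.6,0,0,0,-0.5,2.9,0.8,0,0,0,-0.6
2.9,1.1,0,0,0,-0.5,2.8,1.3,0,0,0,-0.6,2.6,1.5,0,0,0,-0.5,2.6,1.7,0,0,0,-0.6,2.4,1.9,0.1,0,0,-0.5,-0.6,0.2,2.8,0,0,0,-0.6,0.2,2.8,0,0,0,-0.6,0.2,2.8,0,0,0,-0.6,0.3,2.8,0,0,0,-0.5,0.2,2.8,0,0,0
[0.47356417 0.07010891 0.27981986] [ 1.79999373e+02 -5.86094375e-02  1.17992476e+02]
```

Request:
step_arm --plan '[1.5,-1.4,-2.3,0,0,-0.1,1.5,-1.4,-2.3,0,0,-0.1,1.5,-1.4,-2.4,0,0,-0.1,1.6,-1.4,-2.3,0,0,-0.1,1.6,-1.3,-2.4,0,0,-0.2,2.1,-2.2,0,0,0,-0.6,2.2,-2.1,0,0,0,-0.6,2.4,-1.9,0,0,0,-0.6,2.6,-1.7,0,0,0,-0.6,2.7,-1.4,0,0,0,-0.6]'

```text
t: 1.2
position: [0.338, -0.3508, 0.4208]
orientation: [-180.0, 0.0, 52.6]
wrist_force: [-0.1, 0.1, 0.5]
grip_width: 0.0852
gripper_force: 0.0
```

Request:
step_arm --plan '[2.8,-1.2,0,0,0,-0.5,2.9,-1,0,0,0,-0.6,2.9,-0.8,0,0,0,-0.5,3,-0.6,0,0,0,-0.6,3,-0.3,0,0,0,-0.5,3,-0.1,0,0,0,-0.6,3,0.2,0,0,0,-0.5,3,0.4,0,0,0,-0.6,3,0.6,0,0,0,-0.5,2.9,0.8,0,0,0,-0.6]'

```text
t: 2.2
position: [0.4121, -0.0567, 0.4209]
orientation: [180.0, 0.0, 96.6]
wrist_force: [-0.2, 0.4, 0.2]
grip_width: 0.0854
gripper_force: 0.0
```

Request:
step_arm --plan '[2.9,1.1,0,0,0,-0.5,2.8,1.3,0,0,0,-0.6,2.6,1.5,0,0,0,-0.5,2.6,1.7,0,0,0,-0.6,2.4,1.9,0.1,0,0,-0.5,-0.6,0.2,2.8,0,0,0,-0.6,0.2,2.8,0,0,0,-0.6,0.2,2.8,0,0,0,-0.6,0.3,2.8,0,0,0,-0.5,0.2,2.8,0,0,0]'

```text
t: 3.2
position: [0.4737, 0.07, 0.2788]
orientation: [180.0, 0.0, 118.0]
wrist_force: [0.5, -0.7, 0.9]
grip_width: 0.0855
gripper_force: 0.0
```

Run:
```python
from station import env
from h import *
o=env.observe();print({k:np.round(o[k],3) for k in("t","q","position","orientation","wrist_force")})
s=env.snapshot("wrist"); print(s["mtx"].tolist(),np.array(s["mount"]).tolist(),list(s))
cv2.imwrite("pics/w1.png",s["img"][:,:,::-1])
```

```text
{'t': np.float64(3.2), 'q': array([ 20.98 ,  16.591, -38.513, 114.651,  12.886,  52.918,   3.816]), 'position': array([0.474, 0.07 , 0.279]), 'orientation': array([1.79989e+02, 9.00000e-03, 1.18019e+02]), 'wrist_force': array([ 0.458, -0.688,  0.913])}
[[309.70691628693146, 0.0, 319.7654988783157], [0.0, 309.70691628693146, 200.14492877537137], [0.0, 0.0, 1.0]] [[0.0004831496128610843, 0.9620199017517541, 0.27297889149162125, 0.06919728567316889], [0.9999994444444477, -0.0002090606148375341, -0.001033152676227489, -0.00041980364962618255], [-0.000936844301186026, 0.2729792390039983, -0.9620194683038128, -0.06919405752590613], [0.0, 0.0, 0.0, 1.0]] ['img', 'mtx', 'mount']
```

View pics/w1.png

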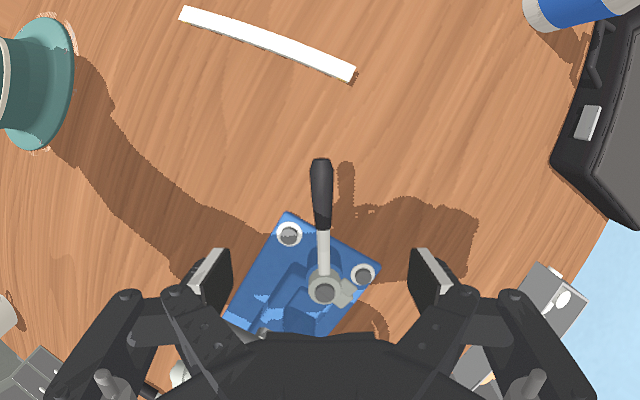

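```bash
cat >> h.py <<'E'
def wray(o,s,u,v):
    M=np.array(s["mtx"]); x=(u-M[0,2])/M[0,0]; y=(v-M[1,2])/M[1,1]; th=np.hypot(x,y)
    k=np.sin(th)/max(th,1e-9); d=np.array([x*k,-y*k,-np.cos(th)])
    m=np.array(s["mount"]); r=R.from_euler("xyz",o["orientation"],degrees=True)
    return r.apply(m[:3,3])+o["position"], r.apply(m[:3,:3]@d)
def watz(o,s,u,v,z):
    p,d=wray(o,s,u,v); return p+d*(z-p[2])/d[2]
E
python3 - <<'E'
from station import env
from h import *
o=env.observe();s=env.snapshot("wrist")
for n,u,v,z in[("stud",324,291,.102),("tip",321,158,.092),("gripin",322,230,.092),("c1",287,212,.014),("c2",381,268,.014)]:
    print(n,watz(o,s,u,v,z).round(4))
E
```

```text
stud [ 0.5142 -0.0052  0.102 ]
tip [0.4557 0.0987 0.092 ]
gripin [0.486  0.0436 0.092 ]
c1 [0.4555 0.0175 0.014 ]
c2 [0.5875 0.0064 0.014 ]
```

Run:
```python
from station import env
from h import *
C=np.array([.520,-.017]); 
def g(phi,rr=.103): a=np.radians(phi); return (*(C+rr*np.array([np.cos(a),np.sin(a)])),.137)
st=plan(env,[(g(118.8),down(118.8),10)],dec=2)
st=plan(env,[(g(a),down(a),1) for a in np.linspace(118.8,40,31)[1:]],pose=st)
```

```text
0.04,0.01,1.4,0,0,-0.01,0.04,0.01,1.4,0,0,-0.01,0.04,0.02,1.4,-0.01,0,-0.01,0.04,0.01,1.4,0,0,-0.01,0.04,0.01,1.4,-0.01,0,-0.01,0.04,0.01,1.4,0,0,-0.01,0.04,0.01,1.39,-0.01,-0.01,-0.01,0.04,0.01,1.4,0,0,-0.01,0.03,0.01,1.39,-0.01,-0.01,-0.01,0.04,0.01,1.4,0,0,-0.01
-0.01,0.48,0,0,0,0.33,-0.01,0.47,0,-0.01,0,0.33,-0.01,0.47,0,0,0,0.32,-0.01,0.47,0,0,0,0.33,-0.02,0.47,0,0,0,0.33,-0.01,0.48,0,0,0,0.33,-0.01,0.47,0,0,0,0.33,-0.01,0.47,0,0,0,0.33,-0.01,0.47,0,0,0,0.32,-0.01,0.47,0,0,0,0.33
-0.01,0.48,0,0,0,0.33,-0.01,0.47,0,0,0,0.33,-0.01,0.47,0,0,-0.01,0.33,-0.01,0.47,0,0,0,0.33,-0.01,0.47,0,0,0,0.32,-0.01,0.48,0,0,0,0.33,-0.02,0.47,0,0,0,0.33,-0.01,0.47,0,0,0,0.33,-0.01,0.47,0,0,0,0.33,-0.01,0.47,0,0,0,0.33
-0.01,0.48,0,0,0,0.32,-0.01,0.47,0,0,0,0.33,-0.01,0.47,0,0,0,0.33,-0.01,0.47,0,0,0,0.33,-0.01,0.47,0,0.01,0,0.33,-0.01,0.48,0,0,0,0.33,-0.01,0.47,0,0,0,0.32,-0.01,0.47,0,0,0,0.33,-0.02,0.47,0,0,0,0.33,-0.01,0.47,0,0,0,0.33
```

Request:
step_arm --plan '[0.04,0.01,1.4,0,0,-0.01,0.04,0.01,1.4,0,0,-0.01,0.04,0.01,1.4,0,0,-0.01,0.04,0.01,1.4,0,0,-0.01,0.04,0.01,1.4,0,0,-0.01,0.04,0.01,1.4,0,0,-0.01,0.04,0.01,1.4,0,0,-0.01,0.04,0.01,1.4,0,0,-0.01,0.04,0.01,1.4,0,0,-0.01,0.04,0.01,1.4,0,0,-0.01]' --gripper 50

```text
t: 4.3
position: [0.4726, 0.0739, 0.1386]
orientation: [-180.0, -0.0, 118.8]
wrist_force: [0.7, -0.2, 0.1]
grip_width: 0.0427
gripper_force: 0.0
```

Request:
step_arm --plan '[-0.01,0.47,0,0,0,0.33,-0.01,0.47,0,0,0,0.33,-0.01,0.47,0,0,0,0.33,-0.01,0.47,0,0,0,0.33,-0.01,0.47,0,0,0,0.33,-0.01,0.47,0,0,0,0.33,-0.01,0.47,0,0,0,0.33,-0.01,0.47,0,0,0,0.33,-0.01,0.47,0,0,0,0.33,-0.01,0.47,0,0,0,0.33]'

```text
t: 5.3
position: [0.5157, 0.0868, 0.1386]
orientation: [-179.7, 0.0, 92.3]
wrist_force: [-4.8, 2.2, 2.9]
grip_width: 0.0426
gripper_force: 2.4
```

Request:
step_arm --plan '[-0.01,0.47,0,0,0,0.33,-0.01,0.47,0,0,0,0.33,-0.01,0.47,0,0,0,0.33,-0.01,0.47,0,0,0,0.33,-0.01,0.47,0,0,0,0.33,-0.01,0.47,0,0,0,0.33,-0.01,0.47,0,0,0,0.33,-0.01,0.47,0,0,0,0.33,-0.01,0.47,0,0,0,0.33,-0.01,0.47,0,0,0,0.33]'

```text
t: 6.3
position: [0.5619, 0.0799, 0.1387]
orientation: [-179.8, -0.0, 66.0]
wrist_force: [-4.6, 4.5, 2.0]
grip_width: 0.0426
gripper_force: 2.4
```

Request:
step_arm --plan '[-0.01,0.47,0,0,0,0.33,-0.01,0.47,0,0,0,0.33,-0.01,0.47,0,0,0,0.33,-0.01,0.47,0,0,0,0.33,-0.01,0.47,0,0,0,0.33,-0.01,0.47,0,0,0,0.33,-0.01,0.47,0,0,0,0.33,-0.01,0.47,0,0,0,0.33,-0.01,0.47,0,0,0,0.33,-0.01,0.47,0,0,0,0.33]'

```text
t: 7.3
position: [0.5999, 0.0525, 0.1388]
orientation: [-179.8, -0.0, 39.6]
wrist_force: [-1.6, 6.0, 0.0]
grip_width: 0.0426
gripper_force: 2.4
```

Request:
step_arm --plan '[0,0.11,0,0,0,0.07,0,0.11,0,0,0,0.07,0,0.11,0,0,0,0.07,0,0.11,0,0,0,0.07,0,0.11,0,0,0,0.07,0,0.11,0,0,0,0.07,0,0.11,0,0,0,0.07,0,0.11,0,0,0,0.07,0,0.11,0,0,0,0.07,0,0.11,0,0,0,0.07]'

```text
t: 8.3
position: [0.6067, 0.0438, 0.1389]
orientation: [-179.9, -0.0, 34.1]
wrist_force: [-0.6, 6.2, -0.4]
grip_width: 0.0428
gripper_force: 2.4
```

Still about 6 N, so not at the stop yet; continue.

Request:
step_arm --plan '[0,0.08,0,0,0,0.05,0,0.08,0,0,0,0.05,0,0.08,0,0,0,0.05,0,0.08,0,0,0,0.05,0,0.08,0,0,0,0.05,0,0.08,0,0,0,0.05,0,0.08,0,0,0,0.05,0,0.08,0,0,0,0.05,0,0.08,0,0,0,0.05,0,0.08,0,0,0,0.05]'

```text
t: 9.3
position: [0.6068, 0.0425, 0.1384]
orientation: [-179.3, 0.3, 30.4]
wrist_force: [-14.1, 17.1, 7.4]
grip_width: 0.0427
gripper_force: 10.9
```

Run:
```python
from station import env
from h import *
# commanded pose estimate: back-off first
st=plan(env,[((.607-.0055,.0425+.009,.139),down(38),3),((.6015,.0515,.42),down(38),7),((.507,-.195,.42),down(79.5),10)],dec=1)
print(st[0],st[1].as_euler("xyz",degrees=True))
```

```text
0,-0.3,0,0,0,-0.3,0,-0.4,0,0,0,-0.3,0,-0.3,0,-0.1,0,-0.4,0,0,-4,0,0,0,0,0,-4,0,0,0,0,0,-4,0,0,0,0,0,-4,0,0,0,0,0,-4,0,0,0,0,0,-4.1,0,0,0,-0.1,0,-4,0,0,0
-2.3,1.3,0,0,0,-0.5,-2.4,1.2,0,0,0,-0.5,-2.4,1,0,0,0,-0.5,-2.5,0.9,0,0,0,-0.5,-2.5,0.7,0,0,0,-0.5,-2.6,0.5,0,0,0,-0.5,-2.6,0.3,0,0,0,-0.5,-2.6,0.1,0,0,0,-0.5,-2.7,-0.1,0,0,0,-0.6,-2.6,-0.2,0.1,0,0,-0.5
[ 0.50748795 -0.19497067  0.41971276] [-179.92470195    0.24295237   79.18083532]
```

Request:
step_arm --plan '[0,-0.6,0,0,0,-0.3,0,-0.6,0,0,0,-0.3,0,-0.5,0,0,0,-0.4,0,0,-4,0,0,0,0,0,-4,0,0,0,0,0,-4,0,0,0,0,0,-4,0,0,0,0,0,-4,0,0,0,0,0,-4,0,0,0,0,0,-4,0,0,0]'

```text
t: 10.3
position: [0.6024, 0.0475, 0.4211]
orientation: [179.9, 0.0, 37.9]
wrist_force: [-0.3, -0.8, -0.9]
grip_width: 0.0427
gripper_force: 0.0
```

Request:
step_arm --plan '[-2.3,1.3,0,0,0,-0.5,-2.4,1.2,0,0,0,-0.5,-2.4,1,0,0,0,-0.5,-2.5,0.9,0,0,0,-0.5,-2.5,0.7,0,0,0,-0.5,-2.6,0.5,0,0,0,-0.5,-2.6,0.3,0,0,0,-0.5,-2.6,0.1,0,0,0,-0.5,-2.7,-0.1,0,0,0,-0.6,-2.6,-0.2,0.1,0,0,-0.5]'

```text
t: 11.3
position: [0.5063, -0.1992, 0.4187]
orientation: [180.0, 0.1, 78.9]
wrist_force: [0.7, 0.8, -0.7]
grip_width: 0.0429
gripper_force: 0.0
```

Run:
```python
from station import env
from h import *
o=env.observe();print({k:np.round(o[k],3) for k in("t","q","position","orientation","wrist_force")})
s=env.snapshot("wrist")
cv2.imwrite("pics/w2.png",s["img"][:,:,::-1])
```

```text
{'t': np.float64(11.3), 'q': array([26.058, 11.358, -9.498, 98.218,  2.063, 70.558,  4.969]), 'position': array([ 0.506, -0.199,  0.419]), 'orientation': array([1.79979e+02, 8.50000e-02, 7.89130e+01]), 'wrist_force': array([ 0.708,  0.798, -0.75 ])}
```

View pics/w2.png

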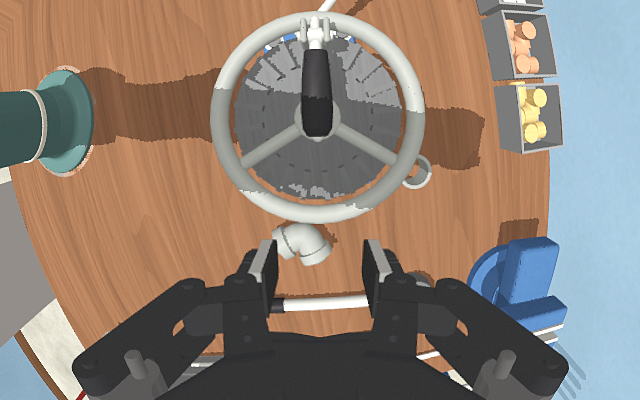

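Run:
```python
from station import env
from h import *
o=env.observe();s=env.snapshot("wrist")
for n,u,v,z in[("pivot",315,30,.252),("gripout",316,50,.252),("gripend",317,136,.252),("rimT",316,11,.236),("rimB",319,222,.236),("rimL",210,115,.236),("rimR",425,115,.236)]:
    print(n,watz(o,s,u,v,z).round(4))
```

```text
pivot [ 0.527 -0.072  0.252]
gripout [ 0.5246 -0.0879  0.252 ]
gripend [ 0.5123 -0.1528  0.252 ]
rimT [ 0.5317 -0.0512  0.236 ]
rimB [ 0.4991 -0.2263  0.236 ]
rimL [ 0.4282 -0.1167  0.236 ]
rimR [ 0.6039 -0.1521  0.236 ]
```

Run:
```python
from station import env
from h import *
st=plan(env,[((.5171,-.1272,.385),down(79.3),5),((.5171,-.1272,.308),down(79.3),5)],dec=2)
print(st[0],st[1].as_euler("xyz",degrees=True))
```

```text
1.52,-0.07,0.66,0,0,-0.02,1.52,-0.06,0.66,0,0.01,-0.02,1.52,-0.06,0.66,0,0,-0.02,1.52,-0.05,0.67,0,0.01,-0.02,1.53,-0.06,0.67,0,0,-0.03,0,0,1.54,0,0,0,0,0,1.54,0,0,0,0,0,1.54,0,0,0,0,0,1.54,0,0,0,0,0.01,1.54,0,0,0
[ 0.51710902 -0.12718807  0.30795847] [-1.79963983e+02  2.01786551e-02  7.93008352e+01]
```

Request:
step_arm --plan '[1.52,-0.06,0.66,0,0,-0.02,1.52,-0.06,0.66,0,0,-0.02,1.52,-0.06,0.66,0,0,-0.02,1.52,-0.06,0.66,0,0,-0.02,1.53,-0.06,0.67,0,0,-0.03,0,0,1.5,0,0,0,0,0,1.5,0,0,0,0,0,1.5,0,0,0,0,0,1.6,0,0,0,0,0,1.6,0,0,0]' --gripper 45

```text
t: 12.4
position: [0.5186, -0.1205, 0.3078]
orientation: [180.0, -0.0, 79.7]
wrist_force: [0.0, 0.9, 0.4]
grip_width: 0.0385
gripper_force: 0.0
```

Request:
step_arm --plan '[0,0,0,0,0,0,0,0,0,0,0,0,0,0,0,0,0,0,0,0,0,0,0,0,0,0,0,0,0,0,0,0,0,0,0,0,0,0,0,0,0,0,0,0,0,0,0,0,0,0,0,0,0,0,0,0,0,0,0,0]' --gripper 27

```text
t: 13.4
position: [0.5188, -0.1211, 0.3091]
orientation: [179.9, -0.1, 79.7]
wrist_force: [2.2, 4.2, -3.8]
grip_width: 0.0236
gripper_force: 15.7
```

```bash
python3 -c "
import numpy as np
t=np.radians(np.linspace(0,90,21));x=4.6*(1-np.cos(t));z=-4.6*np.sin(t)
X=np.diff(np.round(x,2));Z=np.diff(np.round(z,2))
for i in(0,10):print(','.join('%.2f,0,%.2f,0,0,0'%(a,b) for a,b in zip(X[i:i+10],Z[i:i+10])))"
```

```text
0.01,0,-0.36,0,0,0,0.05,0,-0.36,0,0,0,0.07,0,-0.35,0,0,0,0.10,0,-0.35,0,0,0,0.12,0,-0.34,0,0,0,0.15,0,-0.33,0,0,0,0.18,0,-0.31,0,0,0,0.20,0,-0.30,0,0,0,0.22,0,-0.29,0,0,0,0.25,0,-0.26,0,0,0
0.26,0,-0.25,0,0,0,0.29,0,-0.22,0,0,0,0.30,0,-0.20,0,0,0,0.31,0,-0.18,0,0,0,0.33,0,-0.15,0,0,0,0.34,0,-0.12,0,0,0,0.35,0,-0.10,0,0,0,0.35,0,-0.07,0,0,0,0.36,0,-0.05,0,0,0,0.36,0,-0.01,0,0,0
```

Request:
step_arm --plan '[0.01,0,-0.36,0,0,0,0.05,0,-0.36,0,0,0,0.07,0,-0.35,0,0,0,0.1,0,-0.35,0,0,0,0.12,0,-0.34,0,0,0,0.15,0,-0.33,0,0,0,0.18,0,-0.31,0,0,0,0.2,0,-0.3,0,0,0,0.22,0,-0.29,0,0,0,0.25,0,-0.26,0,0,0]'

```text
t: 14.4
position: [0.5208, -0.1095, 0.3417]
orientation: [180.0, 0.1, 79.6]
wrist_force: [2.3, -4.3, -2.0]
grip_width: 0.0234
gripper_force: 16.5
```

Request:
step_arm --plan '[0.26,0,-0.25,0,0,0,0.29,0,-0.22,0,0,0,0.3,0,-0.2,0,0,0,0.31,0,-0.18,0,0,0,0.33,0,-0.15,0,0,0,0.34,0,-0.12,0,0,0,0.35,0,-0.1,0,0,0,0.35,0,-0.07,0,0,0,0.36,0,-0.05,0,0,0,0.36,0,-0.01,0,0,0]'

```text
t: 15.4
position: [0.5264, -0.0786, 0.3563]
orientation: [180.0, 0.2, 79.6]
wrist_force: [-1.2, -5.5, 7.7]
grip_width: 0.0233
gripper_force: 14.6
```

Request:
step_arm --plan '[0.1,0,0,0,0,0,0.1,0,0,0,0,0,0.1,0,0,0,0,0,0.1,0,0,0,0,0,0.1,0,0,0,0,0,0,0,0,0,0,0,0,0,0,0,0,0,0,0,0,0,0,0,0,0,0,0,0,0,0,0,0,0,0,0]'

```text
t: 16.4
position: [0.5276, -0.0717, 0.3565]
orientation: [179.9, 0.0, 79.7]
wrist_force: [-0.2, -1.5, 5.4]
grip_width: 0.0234
gripper_force: 14.4
```

Run:
```python
from station import env
from h import *
s=env.snapshot("scene")
cv2.imwrite("pics/s2.png",cv2.resize(s["img"][110:290,180:380,::-1],None,fx=3.3,fy=3.3,interpolation=cv2.INTER_CUBIC))
```

```text
(no output)
```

View pics/s2.png

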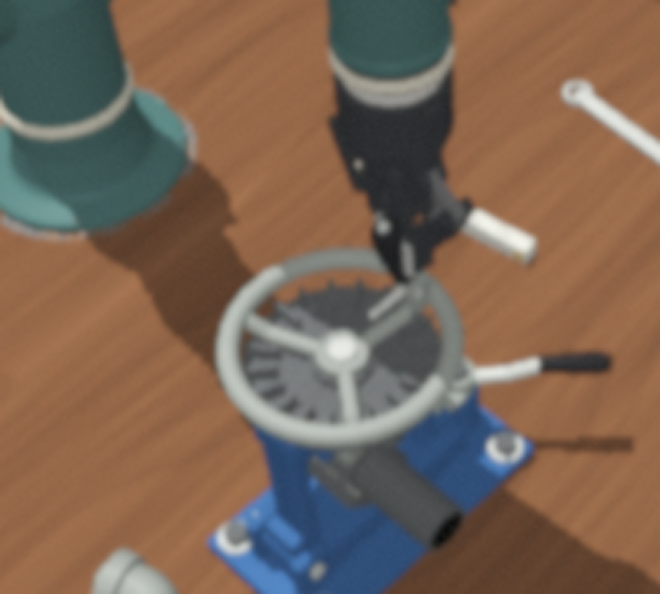

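Request:
step_arm --plan '[-0.08,1,0,0,0,0,-0.23,0.98,0,0,0,0,-0.39,0.93,0,0,0,0,-0.52,0.85,0,0,0,0,-0.65,0.77,0,0,0,0,-0.77,0.65,0,0,0,0,-0.85,0.52,0,0,0,0,-0.93,0.39,0,0,0,0,-0.98,0.23,0,0,0,0,-1,0.08,0,0,0,0]' --gripper 25

```text
t: 17.45
position: [0.5789, -0.1445, 0.3556]
orientation: [-179.9, -0.1, 79.8]
wrist_force: [-5.8, 4.7, 9.2]
grip_width: 0.0221
gripper_force: 28.1
```

Request:
step_arm --plan '[-1,-0.08,0,0,0,0,-0.98,-0.23,0,0,0,0,-0.93,-0.39,0,0,0,0,-0.85,-0.52,0,0,0,0,-0.77,-0.65,0,0,0,0,-0.65,-0.77,0,0,0,0,-0.52,-0.85,0,0,0,0,-0.39,-0.93,0,0,0,0,-0.23,-0.98,0,0,0,0,-0.08,-1,0,0,0,0]'

```text
t: 18.45
position: [0.507, -0.186, 0.3558]
orientation: [179.9, -0.9, 80.2]
wrist_force: [6.6, 27.6, 5.8]
grip_width: 0.0222
gripper_force: 31.8
```

Request:
step_arm --plan '[0.08,-1,0,0,0,0,0.23,-0.98,0,0,0,0,0.39,-0.93,0,0,0,0,0.52,-0.85,0,0,0,0,0.65,-0.77,0,0,0,0,0.77,-0.65,0,0,0,0,0.85,-0.52,0,0,0,0,0.93,-0.39,0,0,0,0,0.98,-0.23,0,0,0,0,1,-0.08,0,0,0,0]'

```text
t: 19.45
position: [0.4546, -0.1234, 0.3556]
orientation: [179.7, 0.0, 79.7]
wrist_force: [5.3, -3.3, 0.8]
grip_width: 0.0219
gripper_force: 27.0
```

Request:
step_arm --plan '[1,0.08,0,0,0,0,0.98,0.23,0,0,0,0,0.93,0.39,0,0,0,0,0.85,0.52,0,0,0,0,0.77,0.65,0,0,0,0,0.65,0.77,0,0,0,0,0.52,0.85,0,0,0,0,0.39,0.93,0,0,0,0,0.23,0.98,0,0,0,0,0.08,1,0,0,0,0]'

```text
t: 20.45
position: [0.528, -0.0721, 0.3546]
orientation: [-180.0, 0.0, 79.6]
wrist_force: [0.2, -0.4, -0.4]
grip_width: 0.0213
gripper_force: 0.0
```

Run:
```python
from station import env
from h import *
o=env.observe();print({k:np.round(o[k],3) for k in("position","orientation","wrist_force","moment","grip_width")})
s=env.snapshot("scene")
cv2.imwrite("pics/s3.png",cv2.resize(s["img"][130:290,200:360,::-1],None,fx=3.6,fy=3.6,interpolation=cv2.INTER_CUBIC))
```

```text
{'position': array([ 0.528, -0.072,  0.355]), 'orientation': array([-1.79966e+02,  1.50000e-02,  7.96350e+01]), 'wrist_force': array([ 0.238, -0.388, -0.4  ]), 'moment': array([ 0.057, -0.026,  0.008]), 'grip_width': np.float64(0.021)}
```

View pics/s3.png

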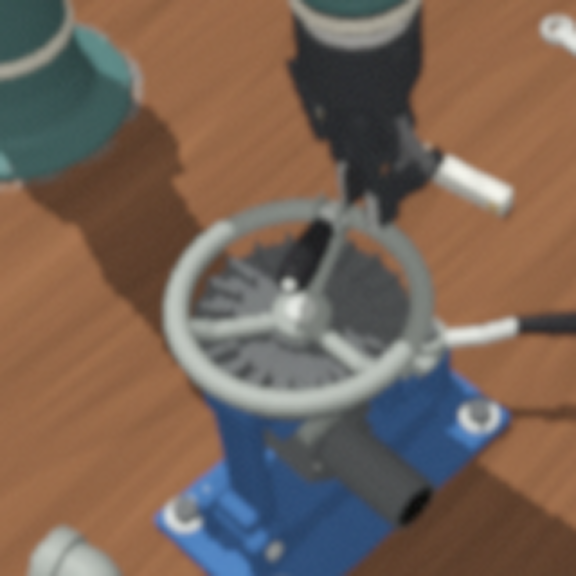

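Request:
step_arm --plan '[0,0,-2,0,0,0,0,0,-2,0,0,0,0,0,-2.5,0,0,0,-2,0,0,0,0,0,-2.2,0,0,0,0,0,-2.2,0,0,0,0,0,-2.2,0,0,0,0,0,-2.2,0,0,0,0,0,-2.2,0,0,0,0,0,0,0,0,0,0,0]'

```text
t: 21.5
position: [0.5031, -0.2036, 0.4194]
orientation: [-179.9, 0.1, 79.3]
wrist_force: [-1.2, -0.4, 0.3]
grip_width: 0.0211
gripper_force: 0.0
```

Run:
```python
from station import env
from h import *
o=env.observe();print({k:np.round(o[k],4) for k in("t","position","orientation","wrist_force")})
s=env.snapshot("wrist"); cv2.imwrite("pics/w3.png",s["img"][:,:,::-1])
```

```text
{'t': np.float64(21.5), 'position': array([ 0.5031, -0.2036,  0.4194]), 'orientation': array([-1.799435e+02,  8.960000e-02,  7.929590e+01]), 'wrist_force': array([-1.2413, -0.3759,  0.2581])}
```

View pics/w3.png

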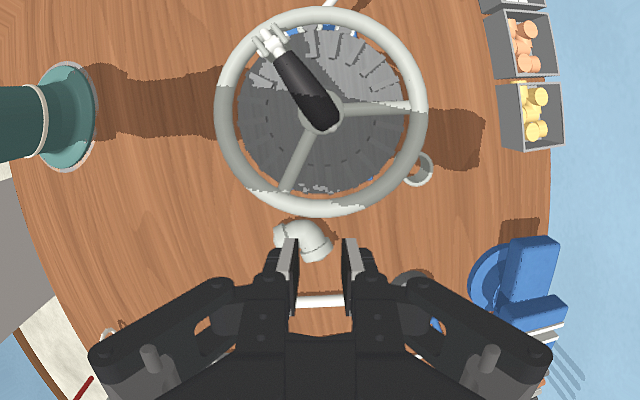

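Run:
```python
from station import env
from h import *
o=env.observe();s=env.snapshot("wrist")
for n,u,v,z in[("pivot",270,42,.252),("gripout",284,58,.252),("gripend",326,127,.252),("rimT",316,6,.236),("rimB",322,218,.236),("rimL",214,112,.236),("rimR",428,112,.236)]:
    print(n,watz(o,s,u,v,z).round(4))
a=watz(o,s,284,58,.252);b=watz(o,s,326,127,.252);h=(b-a)/np.linalg.norm(b-a);print(np.linalg.norm(b-a),h,np.degrees(np.arctan2(h[1],h[0])))
piv=a-.012*h;print("piv",piv,"c",piv+.064*h)
im=s["img"].astype(int);m=(im.max(2)<60);m[190:]=0;m[:, :200]=0;m[:,430:]=0
n,l,st,c=cv2.connectedComponentsWithStats(m.astype(np.uint8))
for i in range(1,n):
    if st[i,4]>300: print(st[i],c[i],watz(o,s,*c[i],.252))
```

```text
pivot [ 0.4895 -0.07    0.252 ]
gripout [ 0.4977 -0.0851  0.252 ]
gripend [ 0.519  -0.1437  0.252 ]
rimT [ 0.5299 -0.0421  0.236 ]
rimB [ 0.5019 -0.22    0.236 ]
rimL [ 0.43   -0.1124  0.236 ]
rimR [ 0.6061 -0.145   0.236 ]
0.062328812700002824 [ 0.34213273 -0.93965163  0.        ] -69.9931348644801
piv [ 0.49355005 -0.07383545  0.252     ] c [ 0.51544654 -0.13397316  0.252     ]
[ 274   54   65   80 1501] [313.82744837 104.48101266] [ 0.51308808 -0.12507515  0.252     ]
```

Run:
```python
from station import env
from h import *
st=plan(env,[((.5129,-.1232,.385),down(110),8),((.5129,-.1232,.385),down(110),2)],dec=2)
print(st[0],st[1].as_euler("xyz",degrees=True))
```

```text
0.96,-0.06,0.43,0,0,-0.48,0.96,0,0.43,0,0,-0.47,0.96,0.06,0.43,0,0,-0.48,0.96,0.13,0.43,0,0,-0.47,0.95,0.19,0.43,0,0,-0.48,0.93,0.25,0.44,0,0,-0.47,0.91,0.31,0.43,0,0,-0.48,0.89,0.37,0.44,0,-0.01,-0.47,0,0,0,0,0,0,0,0,0,0,0,0
[ 0.51286363 -0.12322373  0.38496166] [-1.79982043e+02  3.90098582e-02  1.09990624e+02]
```

Request:
step_arm --plan '[0.96,-0.06,0.43,0,0,-0.48,0.96,0,0.43,0,0,-0.47,0.96,0.06,0.43,0,0,-0.48,0.96,0.13,0.43,0,0,-0.47,0.95,0.19,0.43,0,0,-0.48,0.93,0.25,0.44,0,0,-0.47,0.91,0.31,0.43,0,0,-0.48,0.89,0.37,0.44,0,0,-0.47,0,0,0,0,0,0,0,0,0,0,0,0]' --gripper 45

```text
t: 22.6
position: [0.513, -0.1223, 0.3853]
orientation: [-180.0, -0.0, 110.1]
wrist_force: [0.3, 0.3, 0.4]
grip_width: 0.0382
gripper_force: 0.0
```

Run:
```python
from station import env
from h import *
o=env.observe();print({k:np.round(o[k],4) for k in("t","q","position","orientation","wrist_force")})
t=R.from_euler("xyz",o["orientation"],degrees=True).inv().apply(np.array([.5129,-.1232,.307])-o["position"])*100
print(t)
```

```text
{'t': np.float64(22.6), 'q': array([ 24.9238,  11.692 , -17.4771, 102.5523,   3.8104,  66.331 ,
        26.3254]), 'position': array([ 0.513 , -0.1223,  0.3853]), 'orientation': array([-1.799975e+02, -1.100000e-03,  1.100693e+02]), 'wrist_force': array([0.335 , 0.3406, 0.3512])}
[-0.07868413 -0.04014044  7.82744054]
```

Request:
step_arm --plan '[-0.04,-0.02,1.1,0,0,0,-0.04,-0.02,1.1,0,0,0,0,0,1.1,0,0,0,0,0,1.1,0,0,0,0,0,1.1,0,0,0,0,0,1,0,0,0,0,0,0.7,0,0,0,0,0,0.5,0,0,0,0,0,0.1,0,0,0,0,0,0,0,0,0]'

```text
t: 23.6
position: [0.5129, -0.1239, 0.3072]
orientation: [180.0, 0.0, 110.1]
wrist_force: [-0.0, 0.2, 0.3]
grip_width: 0.0383
gripper_force: 0.0
```

Request:
step_arm --plan '[0,0,0,0,0,0,0,0,0,0,0,0,0,0,0,0,0,0,0,0,0,0,0,0,0,0,0,0,0,0,0,0,0,0,0,0,0,0,0,0,0,0,0,0,0,0,0,0,0,0,0,0,0,0,0,0,0,0,0,0]' --gripper 27

```text
t: 24.6
position: [0.5129, -0.1239, 0.3074]
orientation: [180.0, 0.0, 110.1]
wrist_force: [-0.4, 0.0, 5.3]
grip_width: 0.0236
gripper_force: 22.0
```

Request:
step_arm --plan '[0.02,0,-0.43,0,0,0,0.05,0,-0.42,0,0,0,0.08,0,-0.42,0,0,0,0.12,0,-0.41,0,0,0,0.14,0,-0.41,0,0,0,0.18,0,-0.38,0,0,0,0.21,0,-0.38,0,0,0,0.24,0,-0.35,0,0,0,0.27,0,-0.34,0,0,0,0.29,0,-0.31,0,0,0]'

```text
t: 25.6
position: [0.5072, -0.1089, 0.3459]
orientation: [-180.0, 0.0, 110.1]
wrist_force: [3.1, -0.5, -4.0]
grip_width: 0.0234
gripper_force: 16.5
```

Request:
step_arm --plan '[0.31,0,-0.29,0,0,0,0.34,0,-0.27,0,0,0,0.35,0,-0.24,0,0,0,0.38,0,-0.21,0,0,0,0.38,0,-0.18,0,0,0,0.41,0,-0.14,0,0,0,0.41,0,-0.12,0,0,0,0.42,0,-0.08,0,0,0,0.42,0,-0.05,0,0,0,0.43,0,-0.02,0,0,0]'

```text
t: 26.6
position: [0.4937, -0.072, 0.3621]
orientation: [-180.0, -0.0, 110.1]
wrist_force: [-1.4, -1.1, 2.6]
grip_width: 0.0236
gripper_force: 15.6
```

Request:
step_arm --plan '[0,0,0,0,0,0,0,0,0,0,0,0,0.1,0,0,0,0,0,0.1,0,0,0,0,0,0.1,0,0,0,0,0,0.1,0,0,0,0,0,0.1,0,0,0,0,0,0.1,0,0,0,0,0,0.1,0,0,0,0,0,0.1,0,0,0,0,0]'

```text
t: 27.6
position: [0.4914, -0.0651, 0.3615]
orientation: [180.0, 0.0, 110.1]
wrist_force: [1.3, -2.1, 1.6]
grip_width: 0.0233
gripper_force: 14.3
```

Request:
step_arm --plan '[0.1,0,0,0,0,0,0.1,0,0,0,0,0,0.1,0,0,0,0,0,0.1,0,0,0,0,0,0.1,0,0,0,0,0,0.1,0,0,0,0,0,0,0,0,0,0,0,0,0,0,0,0,0,0,0,0,0,0,0,0,0,0,0,0,0]'

```text
t: 28.6
position: [0.4896, -0.0608, 0.3613]
orientation: [180.0, 0.1, 110.0]
wrist_force: [3.6, -6.2, -2.6]
grip_width: 0.0232
gripper_force: 7.9
```

Request:
step_arm --plan '[0,0,0,0,0,0,0,0,0,0,0,0,-0.3,0,0,0,0,0,-0.3,0,0,0,0,0,-0.3,0,0,0,0,0,-0.3,0,0,0,0,0,0,0,0.5,0,0,0,0,0,0.5,0,0,0,0,0,0.5,0,0,0,0,0,0,0,0,0]' --gripper 42

```text
t: 29.6
position: [0.4929, -0.0707, 0.3456]
orientation: [-179.9, -0.1, 110.1]
wrist_force: [-1.1, -0.1, -0.0]
grip_width: 0.0359
gripper_force: 0.0
```

Request:
step_arm --plan '[0,0,0,0,0,0,0,0,0,0,0,0,0,0,0,0,0,0,0,0,0,0,0,0,0,0,0,0,0,0,0,0,0,0,0,0,0,0,0,0,0,0,0,0,0,0,0,0,0,0,0,0,0,0,0,0,0,0,0,0]' --gripper 27

```text
t: 30.6
position: [0.4934, -0.0707, 0.3466]
orientation: [-180.0, -0.0, 110.1]
wrist_force: [0.3, 2.0, -4.0]
grip_width: 0.0236
gripper_force: 19.4
```

Request:
step_arm --plan '[0,0,0,0,0,0,-0.03,0.67,0,0,0,0.75,-0.03,0.67,0,0,0,0.75,-0.03,0.67,0,0,0,0.75,-0.03,0.67,0,0,0,0.75,-0.03,0.67,0,0,0,0.75,-0.03,0.67,0,0,0,0.75,-0.03,0.67,0,0,0,0.75,-0.03,0.67,0,0,0,0.75,-0.03,0.67,0,0,0,0.75]' --gripper 33

```text
t: 31.6
position: [0.551, -0.0771, 0.3471]
orientation: [-179.9, 0.0, 55.8]
wrist_force: [-3.1, 2.6, 0.7]
grip_width: 0.0279
gripper_force: 1.6
```

```bash
cat > st.py <<'E'
from station import env
from h import *
o=env.observe();p=o["position"][:2]-np.array([.5163,-.1325])
print({k:np.round(o[k],3) for k in("q","position","orientation","wrist_force","grip_width")},"r,ang",np.hypot(*p),np.degrees(np.arctan2(p[1],p[0])))
E
python3 st.py
```

```text
{'q': array([ 14.216,  16.073, -11.721, 101.816,   3.612,  62.553, -32.888]), 'position': array([ 0.551, -0.077,  0.347]), 'orientation': array([-1.79924e+02,  2.30000e-02,  5.58420e+01]), 'wrist_force': array([-3.122,  2.62 ,  0.695]), 'grip_width': np.float64(0.028)} r,ang 0.06539567576093894 57.98100435603308
```

Request:
step_arm --plan '[-0.04,0.67,0,0,0,0.75,-0.04,0.67,0,0,0,0.75,-0.04,0.67,0,0,0,0.75,-0.04,0.67,0,0,0,0.75,-0.04,0.67,0,0,0,0.75,-0.04,0.67,0,0,0,0.75,-0.04,0.67,0,0,0,0.75,-0.04,0.67,0,0,0,0.75,-0.04,0.67,0,0,0,0.75,-0.04,0.67,0,0,0,0.75]'

```text
t: 32.6
position: [0.5795, -0.1339, 0.3472]
orientation: [-179.9, -0.1, -4.1]
wrist_force: [-0.1, 4.5, -0.9]
grip_width: 0.0284
gripper_force: 1.9
```

```bash
python3 st.py
```

```text
{'q': array([ 1.0017e+01,  1.9129e+01, -2.3800e-01,  9.7271e+01, -3.4000e-02,
        6.3559e+01, -8.4285e+01]), 'position': array([ 0.58 , -0.134,  0.347]), 'orientation': array([-1.79897e+02, -5.10000e-02, -4.09300e+00]), 'wrist_force': array([-0.106,  4.505, -0.893]), 'grip_width': np.float64(0.028)} r,ang 0.06323481162635426 -1.2675703022779923
```

Request:
step_arm --plan '[-0.02,0.68,0,0,0,0.75,-0.02,0.68,0,0,0,0.75,-0.02,0.68,0,0,0,0.75,-0.02,0.68,0,0,0,0.75,-0.02,0.68,0,0,0,0.75,-0.03,0.68,0,0,0,0.75,-0.03,0.68,0,0,0,0.75,-0.03,0.68,0,0,0,0.75,-0.03,0.68,0,0,0,0.75,-0.03,0.68,0,0,0,0.75]'

```text
t: 33.6
position: [0.5545, -0.1789, 0.3509]
orientation: [-178.5, -0.2, -63.4]
wrist_force: [1.9, 1.3, 0.5]
grip_width: 0.0282
gripper_force: 0.0
```

```bash
python3 st.py
```

```text
{'q': array([   6.217,   17.068,   10.778,   99.985,   -4.512,   62.079,
       -134.855]), 'position': array([ 0.554, -0.179,  0.351]), 'orientation': array([-178.533,   -0.222,  -63.429]), 'wrist_force': array([1.88 , 1.299, 0.478]), 'grip_width': np.float64(0.028)} r,ang 0.060098170264850946 -50.580729541147
```

Request:
step_arm --plan '[0,0,0,0,0,0,0,0,0,0,0,0,0,0,0,0,0,0,0,0,0,0,0,0,0,0,0,0,0,0,0,0,0,0,0,0,0,0,0,0,0,0,0,0,0,0,0,0,0,0,0,0,0,0,0,0,0,0,0,0]' --gripper 27

```text
t: 34.6
position: [0.5436, -0.1896, 0.3467]
orientation: [180.0, -0.0, -63.9]
wrist_force: [0.6, 0.3, 0.1]
grip_width: 0.0229
gripper_force: 0.0
```

```bash
python3 st.py
```

```text
{'q': array([   6.621,   17.097,   11.455,  100.557,   -3.763,   62.715,
       -134.616]), 'position': array([ 0.544, -0.19 ,  0.347]), 'orientation': array([ 1.79999e+02, -4.00000e-03, -6.39250e+01]), 'wrist_force': array([0.584, 0.31 , 0.055]), 'grip_width': np.float64(0.023)} r,ang 0.06325530510911337 -64.42954520569491
```

Request:
step_arm --plan '[0,0,-2.5,0,0,0,0,0,-2.5,0,0,0,0,0,-2.5,0,0,0,-2.2,0,0,0,0,0,-2.2,0,0,0,0,0,-2.2,0,0,0,0,0,-2.2,0,0,0,0,0,-2.2,0,0,0,0,0,-2,0,0,0,0,0,0,0,0,0,0,0]' --gripper 42

```text
t: 35.6
position: [0.4858, -0.0703, 0.422]
orientation: [-180.0, 0.0, -63.7]
wrist_force: [-0.2, 0.7, 0.3]
grip_width: 0.0357
gripper_force: 0.0
```

```bash
python3 st.py
python3 - <<'E'
from station import env
from h import *
s=env.snapshot("wrist"); t=env.snapshot("scene")["img"][150:290,220:350]
im=s["img"]; out=np.zeros((600,800,3),np.uint8); out[:400,:640]=im; 
np.save("w4.npy",im); out[320:600,540:800]=cv2.resize(t,(260,280),interpolation=cv2.INTER_CUBIC)
cv2.imwrite("pics/w4.png",out[:,:,::-1])
E
```

```text
{'q': array([  -1.962,    4.75 ,    6.774,  105.378,   -0.656,   69.896,
       -148.679]), 'position': array([ 0.486, -0.07 ,  0.422]), 'orientation': array([-1.79961e+02,  4.30000e-02, -6.36940e+01]), 'wrist_force': array([-0.232,  0.665,  0.299]), 'grip_width': np.float64(0.036)} r,ang 0.06926067776373593 116.14758304497954
```

View pics/w4.png

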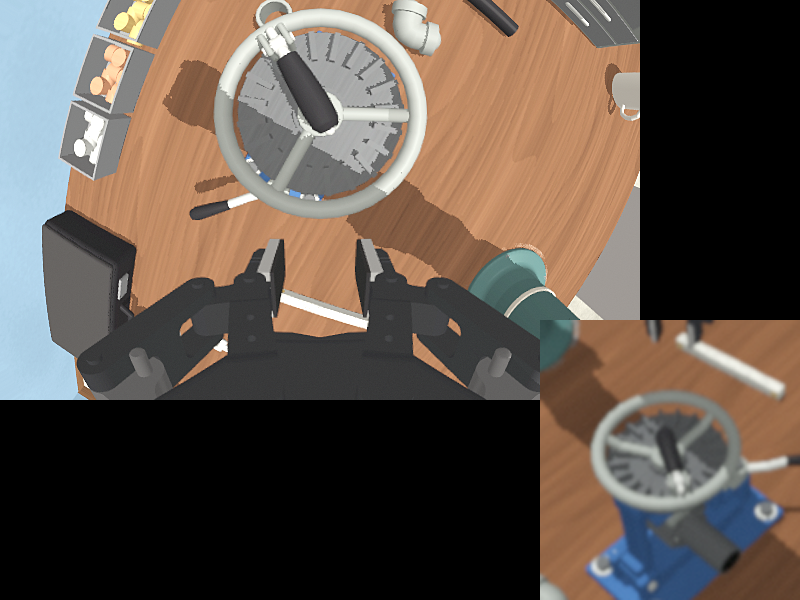

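Run:
```python
from station import env
from h import *
o=env.observe();s=env.snapshot("wrist")
for n,u,v,z in[("pivot",270,45,.252),("rimT",318,9,.236),("rimB",325,218,.236),("rimL",214,112,.236),("rimR",427,112,.236)]:
    print(n,watz(o,s,u,v,z).round(4))
a=watz(o,s,285,60,.252);b=watz(o,s,326,130,.252);h=(b-a)/np.linalg.norm(b-a);print(np.linalg.norm(b-a),h,np.degrees(np.arctan2(h[1],h[0])))
piv=a-.012*h;print("piv",piv,"c",piv+.064*h)
phi=np.radians(147); C=np.array([.5163,-.1325]); 
piv=C-.064*np.array([np.cos(phi),np.sin(phi)]);g=piv+.054*np.array([np.cos(phi),np.sin(phi)]);print("grasp",g)
st=plan(env,[((*g,.395),down(57),15),((*g,.395),down(147),15)],dec=2)
print(st[0],st[1].as_euler("xyz",degrees=True))
```

```text
pivot [ 0.5757 -0.1685  0.252 ]
rimT [ 0.5581 -0.2159  0.236 ]
rimB [ 0.4739 -0.0578  0.236 ]
rimL [ 0.5994 -0.1004  0.236 ]
rimR [ 0.4379 -0.1798  0.236 ]
0.06321984888690113 [-0.82649456  0.5629447   0.        ] 145.74031105232862
piv [ 0.56959097 -0.16905894  0.252     ] c [ 0.51669532 -0.13303048  0.252     ]
grasp [ 0.52468671 -0.13794639]
0.5,-0.04,0.18,0,0,-1.01,0.5,0.03,0.18,0,0,-1.01,0.49,0.1,0.18,0,0,-1.01,0.47,0.17,0.18,0,0,-1.01,0.44,0.23,0.18,0,0,-1.01,0.4,0.29,0.18,0,0,-1.01,0.36,0.35,0.18,0,0,-1.01,0.31,0.39,0.18,0,0,-1.01,0.25,0.43,0.18,0,0,-1.01,0.18,0.46,0.18,0,0,-1.01
0.12,0.48,0.18,0,0,-1,0.05,0.5,0.18,0,0,-1.01,-0.02,0.5,0.18,0,0,-1,-0.09,0.49,0.17,0,0,-1.01,-0.16,0.47,0.18,0.01,0,-1,0,0,0,0,0,-0.75,0,0,0,0,0,-0.75,0,0,0,0,0,-0.75,0,0,0,0,0,-0.75,0,0,0,0,0,-0.75
0,0,0,0,0,-0.75,0,0,0,0,0,-0.75,0,0,0,0,0,-0.75,0,0,0,0,0,-0.75,0,0,0,0,0,-0.75,0,0,0,0,0,-0.75,0,0,0,0,0,-0.75,0,0,0,0,0,-0.75,0,0,0,0,0,-0.75,0,0,0,0,0,-0.75
[ 0.52470821 -0.13794378  0.39499353] [-1.79997383e+02 -3.87652297e-02  1.46988952e+02]
```

Request:
step_arm --plan '[0.5,-0.04,0.18,0,0,-1.01,0.5,0.03,0.18,0,0,-1.01,0.49,0.1,0.18,0,0,-1.01,0.47,0.17,0.18,0,0,-1.01,0.44,0.23,0.18,0,0,-1.01,0.4,0.29,0.18,0,0,-1.01,0.36,0.35,0.18,0,0,-1.01,0.31,0.39,0.18,0,0,-1.01,0.25,0.43,0.18,0,0,-1.01,0.18,0.46,0.18,0,0,-1.01]' --gripper 45

```text
t: 36.75
position: [0.5122, -0.1173, 0.4033]
orientation: [180.0, 0.0, 17.1]
wrist_force: [0.5, 0.2, 0.0]
grip_width: 0.038
gripper_force: 0.0
```

Request:
step_arm --plan '[0.12,0.48,0.18,0,0,-1,0.05,0.5,0.18,0,0,-1.01,-0.02,0.5,0.18,0,0,-1,-0.09,0.49,0.17,0,0,-1.01,-0.16,0.47,0.18,0.01,0,-1,0,0,0,0,0,-0.75,0,0,0,0,0,-0.75,0,0,0,0,0,-0.75,0,0,0,0,0,-0.75,0,0,0,0,0,-0.75]'

```text
t: 37.75
position: [0.5247, -0.1386, 0.3944]
orientation: [-179.9, -0.0, 87.2]
wrist_force: [-1.1, -0.4, 0.1]
grip_width: 0.0384
gripper_force: 0.0
```

Request:
step_arm --plan '[0,0,0,0,0,-0.75,0,0,0,0,0,-0.75,0,0,0,0,0,-0.75,0,0,0,0,0,-0.75,0,0,0,0,0,-0.75,0,0,0,0,0,-0.75,0,0,0,0,0,-0.75,0,0,0,0,0,-0.75,0,0,0,0,0,-0.75,0,0,0,0,0,-0.6]'

```text
t: 38.75
position: [0.5247, -0.1386, 0.3944]
orientation: [-180.0, -0.1, 145.9]
wrist_force: [1.0, -0.6, 0.5]
grip_width: 0.0385
gripper_force: 0.0
```

```bash
python3 st.py
python3 - <<'E'
from station import env
from h import *
C=np.array([.5165,-.133]);phi=np.radians(146);g=C-.010*np.array([np.cos(phi),np.sin(phi)])
st=plan(env,[((*g,.307),down(146),8)])
E
```

```text
{'q': array([ 19.618,  12.266,  -9.778, 100.257,   2.213,  67.755,  65.156]), 'position': array([ 0.525, -0.139,  0.394]), 'orientation': array([-1.79981e+02, -9.00000e-02,  1.45938e+02]), 'wrist_force': array([ 1.045, -0.637,  0.468]), 'grip_width': np.float64(0.039)} r,ang 0.010415256219473453 -36.10097897948537
0,0,1.09,0,0,0,0,0,1.09,0,0,0,0,0,1.09,0,0,0,0,0,1.09,0,0,0,0,0,1.1,0,0,0,-0.01,0,1.09,0,0,0,0,0.01,1.1,0,-0.01,0,-0.01,0,1.09,0,0,-0.01
```

Request:
step_arm --plan '[0,0,1.1,0,0,0,0,0,1.1,0,0,0,0,0,1.1,0,0,0,0,0,1.1,0,0,0,0,0,1.1,0,0,0,0,0,1.1,0,0,0,0,0,1.1,0,0,0,0,0,1,0,0,0,0,0,0,0,0,0,0,0,0,0,0,0]'

```text
t: 39.75
position: [0.5245, -0.1371, 0.3077]
orientation: [180.0, -0.1, 145.8]
wrist_force: [0.3, 0.3, -0.0]
grip_width: 0.0383
gripper_force: 0.0
```

Request:
step_arm --plan '[0,0,0,0,0,0,0,0,0,0,0,0,0,0,0,0,0,0,0,0,0,0,0,0,0,0,0,0,0,0,0,0,0,0,0,0,0,0,0,0,0,0,0,0,0,0,0,0,0,0,0,0,0,0,0,0,0,0,0,0]' --gripper 27

```text
t: 40.75
position: [0.5244, -0.1375, 0.308]
orientation: [-180.0, -0.0, 145.8]
wrist_force: [-3.6, -4.2, 5.3]
grip_width: 0.0235
gripper_force: 15.9
```

Request:
step_arm --plan '[-0.02,0,-0.43,0,0,0,-0.05,0,-0.42,0,0,0,-0.08,0,-0.42,0,0,0,-0.12,0,-0.41,0,0,0,-0.14,0,-0.41,0,0,0,-0.18,0,-0.38,0,0,0,-0.21,0,-0.38,0,0,0,-0.24,0,-0.35,0,0,0,-0.27,0,-0.34,0,0,0,-0.29,0,-0.31,0,0,0]'

```text
t: 41.75
position: [0.5367, -0.1457, 0.3458]
orientation: [-179.9, -0.3, 145.8]
wrist_force: [-4.0, -3.6, -2.8]
grip_width: 0.0235
gripper_force: 16.1
```

Request:
step_arm --plan '[-0.31,0,-0.29,0,0,0,-0.34,0,-0.27,0,0,0,-0.35,0,-0.24,0,0,0,-0.38,0,-0.21,0,0,0,-0.38,0,-0.18,0,0,0,-0.41,0,-0.14,0,0,0,-0.41,0,-0.12,0,0,0,-0.42,0,-0.08,0,0,0,-0.42,0,-0.05,0,0,0,-0.43,0,-0.02,0,0,0]'

```text
t: 42.75
position: [0.5702, -0.1667, 0.363]
orientation: [179.9, -0.1, 145.9]
wrist_force: [-1.9, 0.2, 2.3]
grip_width: 0.0233
gripper_force: 14.6
```

Request:
step_arm --plan '[-0.2,0,0,0,0,0,-0.2,0,0,0,0,0,-0.2,0,0,0,0,0,-0.2,0,0,0,0,0,-0.2,0,0,0,0,0,-0.1,0,0,0,0,0,-0.1,0,0,0,0,0,0,0,0,0,0,0,0,0,0,0,0,0,0,0,0,0,0,0]'

```text
t: 43.75
position: [0.5795, -0.1743, 0.3621]
orientation: [180.0, -0.1, 145.8]
wrist_force: [0.3, 3.5, 2.7]
grip_width: 0.0231
gripper_force: 11.9
```

```bash
python3 st.py
```

```text
{'q': array([20.265, 19.992, -8.6  , 94.275,  3.163, 66.047, 66.722]), 'position': array([ 0.58 , -0.174,  0.362]), 'orientation': array([ 1.79991e+02, -8.40000e-02,  1.45835e+02]), 'wrist_force': array([0.295, 3.508, 2.707]), 'grip_width': np.float64(0.023)} r,ang 0.07581754640360247 -33.4960200204725
```

Request:
step_arm --plan '[0,0,0,0,0,0,0,0,0,0,0,0,0.4,0,0,0,0,0,0.4,0,0,0,0,0,0.3,0,0,0,0,0,0,0,0.5,0,0,-0.5,0,0,0.5,0,0,-0.5,0,0,0.5,0,0,-0.5,0,0,0,0,0,-0.5,0,0,0,0,0,0]' --gripper 45

```text
t: 44.75
position: [0.5702, -0.1683, 0.3471]
orientation: [180.0, -0.1, 161.8]
wrist_force: [-0.6, 0.1, -0.2]
grip_width: 0.0385
gripper_force: 0.0
```

```bash
python3 st.py
python3 - <<'E'
from station import env
from h import *
C=np.array([.5165,-.133]);o=env.observe()
P=lambda a:(*(C+.065*np.array([np.cos(np.radians(a)),np.sin(np.radians(a))])),.347)
st=plan(env,[(P(-34-6*k),down(180-34+18-6*k),1) for k in range(0,20)])
E
```

```text
{'q': array([ 22.269,  19.873, -11.514,  96.631,   4.299,  64.013,  81.375]), 'position': array([ 0.57 , -0.168,  0.347]), 'orientation': array([ 1.79983e+02, -8.70000e-02,  1.61843e+02]), 'wrist_force': array([-0.574,  0.085, -0.239]), 'grip_width': np.float64(0.038)} r,ang 0.06465041469625805 -33.57965850533742
-0.06,-0.1,0.01,0,-0.01,-0.27,0.25,-0.63,0,0,0,0.75,0.24,-0.64,0,0,0,0.75,0.25,-0.63,0,0,0,0.75,0.24,-0.64,0,0,0,0.75,0.24,-0.63,0,0,0,0.75,0.25,-0.64,0,0,0,0.75,0.24,-0.63,0,0,0,0.75,0.25,-0.64,0,0,0,0.75,0.24,-0.63,0,0,0,0.75
0.24,-0.64,0,0,0,0.75,0.25,-0.63,0,0,0,0.75,0.24,-0.64,0,0,0,0.75,0.24,-0.63,0,0,0,0.75,0.25,-0.64,0,0,0,0.75,0.24,-0.63,0,0,0,0.75,0.25,-0.64,0,0,0,0.75,0.24,-0.63,0,0,0,0.75,0.24,-0.64,0,0,0,0.75,0.25,-0.63,0,0,0,0.75
```

Request:
step_arm --plan '[0,0,0,0,0,-0.2,0,0,0,0,0,0,0,0,0,0,0,0,0.16,-0.42,0,0,0,0.5,0.16,-0.42,0,0,0,0.5,0.16,-0.42,0,0,0,0.5,0.16,-0.42,0,0,0,0.5,0.16,-0.42,0,0,0,0.5,0.16,-0.42,0,0,0,0.5,0.16,-0.42,0,0,0,0.5]' --gripper 34

```text
t: 45.75
position: [0.5583, -0.1691, 0.3481]
orientation: [178.1, 0.0, 136.3]
wrist_force: [37.2, 41.7, -11.5]
grip_width: 0.0294
gripper_force: 27.7
```

```bash
python3 st.py
```

```text
{'q': array([20.381, 18.007, -7.633, 98.877,  0.808, 62.268, 59.063]), 'position': array([ 0.558, -0.169,  0.348]), 'orientation': array([1.78081e+02, 2.70000e-02, 1.36293e+02]), 'wrist_force': array([ 37.174,  41.656, -11.472]), 'grip_width': np.float64(0.029)} r,ang 0.05573693940463914 -41.03777502209446
```

Request:
step_arm --plan '[-0.13,0.43,0,0,0,-0.5,-0.13,0.43,0,0,0,-0.5,-0.13,0.43,0,0,0,-0.5,-0.13,0.43,0,0,0,-0.5,-0.13,0.43,0,0,0,-0.5,-0.13,0.43,0,0,0,-0.5,-0.06,0.2,0,0,0,-0.3,0,0,0,0,0,0,0,0,0,0,0,0,0,0,0,0,0,0]'

```text
t: 46.75
position: [0.5688, -0.1705, 0.3472]
orientation: [180.0, -0.1, 161.8]
wrist_force: [0.1, -0.2, 0.4]
grip_width: 0.029
gripper_force: 0.0
```

```bash
python3 st.py
```

```text
{'q': array([ 22.414,  19.783, -11.385,  96.737,   4.24 ,  63.979,  81.574]), 'position': array([ 0.569, -0.17 ,  0.347]), 'orientation': array([ 1.79988e+02, -7.90000e-02,  1.61757e+02]), 'wrist_force': array([ 0.14 , -0.217,  0.415]), 'grip_width': np.float64(0.029)} r,ang 0.0647489182325118 -35.885682735771866
```

Request:
step_arm --plan '[0,0,0,0,0,0,0,0,0,0,0,0,0,0,0,0,0,0,0,0,0,0,0,0,0,0,0,0,0,0,0,0,0,0,0,0,0,0,0,0,0,0,0,0,0,0,0,0,0,0,0,0,0,0,0,0,0,0,0,0]' --gripper 27

```text
t: 47.75
position: [0.5694, -0.1689, 0.3475]
orientation: [179.9, -0.0, 161.9]
wrist_force: [1.4, 5.1, 1.5]
grip_width: 0.0236
gripper_force: 19.6
```

Run:
```python
from station import env
from h import *
s=env.snapshot("scene");now=s["img"];old=cv2.imread("pics/scene.png")[:,:,::-1]
psi=np.radians(-4);X=np.array([np.cos(psi),np.sin(psi),0]);Y=np.array([-X[1],X[0],0]);O=np.array([.5165,-.133,0])
for y in(-.035,-.02,0,.02):
    for x in (.027,):
        zs=np.arange(.07,.2,.005)
        uv=proj(s,[O+X*x+Y*y+[0,0,z] for z in zs]).astype(np.float32)
        f=lambda im:cv2.remap(im,uv[:,0][None],uv[:,1][None],cv2.INTER_LINEAR)[0]
        a,b=f(old),f(now)
        print(y,uv[0],uv[-1]);print(" old",[tuple(map(int,c)) for c in a]);print(" now",[tuple(map(int,c)) for c in b])
```

```text
-0.035 [284.4253 263.933 ] [280.50345 237.06544]
 old [(55, 79, 112), (62, 78, 103), (69, 79, 92), (73, 78, 84), (76, 79, 81), (78, 80, 82), (79, 82, 82), (80, 82, 83), (78, 79, 80), (75, 77, 79), (75, 79, 80), (77, 80, 81), (81, 84, 84), (89, 92, 90), (97, 101, 98), (100, 104, 100), (103, 107, 104), (120, 125, 120), (146, 152, 146), (169, 176, 169), (185, 191, 184), (188, 194, 188), (177, 182, 177), (152, 157, 153), (133, 137, 136), (130, 133, 132)]
 now [(55, 79, 113), (63, 79, 104), (71, 81, 95), (75, 80, 85), (77, 79, 82), (76, 79, 81), (78, 80, 81), (78, 80, 80), (78, 81, 81), (79, 81, 81), (79, 82, 82), (83, 87, 86), (86, 92, 94), (84, 94, 103), (73, 89, 111), (60, 83, 115), (58, 80, 111), (74, 86, 101), (103, 108, 108), (132, 137, 132), (159, 164, 157), (179, 185, 178), (187, 193, 186), (177, 183, 177), (142, 147, 142), (95, 98, 96)]
-0.02 [288.53522 260.3868 ] [285.03284 233.35628]
 old [(77, 80, 80), (85, 88, 87), (85, 87, 87), (78, 80, 81), (74, 76, 77), (74, 76, 77), (74, 77, 77), (72, 75, 75), (70, 73, 73), (71, 73, 74), (74, 76, 77), (82, 85, 83), (86, 89, 87), (92, 95, 
[... 1651 characters left out ...]
 75, 84), (83, 88, 91), (106, 111, 108), (131, 136, 131), (153, 159, 152), (170, 176, 169), (182, 188, 181), (185, 191, 184), (175, 180, 174), (145, 150, 146), (113, 116, 115), (108, 111, 112), (118, 121, 121), (124, 127, 127), (123, 126, 126), (120, 123, 124), (120, 124, 124), (120, 124, 125), (120, 124, 124)]
 now [(73, 75, 75), (72, 74, 75), (71, 73, 74), (66, 68, 69), (70, 71, 72), (71, 74, 74), (68, 70, 71), (69, 71, 72), (75, 78, 77), (93, 97, 94), (113, 118, 114), (125, 131, 126), (130, 136, 130), (130, 135, 130), (126, 131, 125), (114, 118, 113), (95, 99, 96), (79, 81, 81), (72, 75, 76), (72, 75, 75), (73, 76, 76), (75, 77, 78), (74, 77, 78), (74, 77, 78), (78, 81, 81), (95, 97, 96)]
```

Request:
step_arm --plan '[0,0,0,0,0,0,0,0,0,0,0,0,-0.13,0.43,0,0,0,-0.5,-0.13,0.43,0,0,0,-0.5,-0.13,0.43,0,0,0,-0.5,0,0,0,0,0,0,0,0,0,0,0,0,0,0,0,0,0,0,0,0,0,0,0,0,0,0,0,0,0,0]' --gripper 33

```text
t: 48.8
position: [0.5756, -0.1593, 0.3471]
orientation: [-180.0, -0.1, 173.8]
wrist_force: [-0.5, -1.0, -0.7]
grip_width: 0.0282
gripper_force: 1.0
```

```bash
python3 st.py
```

```text
{'q': array([ 22.979,  20.366, -13.728,  96.126,   5.275,  64.229,  91.545]), 'position': array([ 0.576, -0.159,  0.347]), 'orientation': array([-1.79994e+02, -9.00000e-02,  1.73771e+02]), 'wrist_force': array([-0.52 , -1.004, -0.718]), 'grip_width': np.float64(0.028)} r,ang 0.06508275665416836 -24.33735580169654
```

Request:
step_arm --plan '[0.16,-0.42,0,0,0,0.5,0.16,-0.42,0,0,0,0.5,0.16,-0.42,0,0,0,0.5,0.06,-0.16,0,0,0,0.19,0.06,-0.16,0,0,0,0.19,0.06,-0.16,0,0,0,0.19,0.06,-0.16,0,0,0,0.19,0,0,0,0,0,0,0,0,0,0,0,0,0,0,0,0,0,0]'

```text
t: 49.8
position: [0.5662, -0.1705, 0.3473]
orientation: [179.6, -0.1, 156.0]
wrist_force: [4.4, 9.5, -1.1]
grip_width: 0.0282
gripper_force: 5.6
```

```bash
python3 st.py
```

```text
{'q': array([ 21.973,  19.427, -10.506,  97.163,   3.436,  63.735,  76.557]), 'position': array([ 0.566, -0.17 ,  0.347]), 'orientation': array([ 1.79609e+02, -6.40000e-02,  1.56025e+02]), 'wrist_force': array([ 4.364,  9.481, -1.062]), 'grip_width': np.float64(0.028)} r,ang 0.0626670590027355 -37.29042445103301
```

Request:
step_arm --plan '[-0.05,0.16,0,0,0,-0.19,-0.05,0.16,0,0,0,-0.19,-0.05,0.16,0,0,0,-0.19,0,0,0,0,0,0,0,0,0,0,0,0,0,0,0,0,0,0,0,0,0,0,0,0,0,0,0,0,0,0,0,0,0,0,0,0,0,0,0,0,0,0]' --gripper 50

```text
t: 50.8
position: [0.5676, -0.1715, 0.3472]
orientation: [180.0, -0.1, 160.3]
wrist_force: [-0.2, -0.2, -1.0]
grip_width: 0.043
gripper_force: 0.0
```

Request:
step_arm --plan '[0,0,-1,0,0,0,0,0,-1.5,0,0,0,0,0,-2,0,0,0,0,0,-2,0,0,0,0,0,-2,0,0,0,0,0,-2,0,0,0,0,0,-2,0,0,0,0,0,-2,0,0,0,0,0,0,0,0,0,0,0,0,0,0,0]'

```text
t: 51.8
position: [0.5677, -0.1715, 0.4926]
orientation: [180.0, -0.0, 160.3]
wrist_force: [0.2, 0.2, -0.0]
grip_width: 0.0424
gripper_force: 0.0
```

Request:
step_arm --plan '[-2.5,0,0,0,0,0,-2.5,0,0,0,0,0,-2.5,0,0,0,0,0,-2.5,0,0,0,0,0,-2.5,0,0,0,0,0,-2,0,0,0,0,0,0,0,0,0,0,0,0,0,0,0,0,0,0,0,0,0,0,0,0,0,0,0,0,0]'

```text
t: 52.8
position: [0.7037, -0.2202, 0.4926]
orientation: [180.0, -0.1, 160.3]
wrist_force: [-0.4, -0.3, 0.3]
grip_width: 0.0428
gripper_force: 0.0
```

```bash
python3 st.py
python3 - <<'E'
from station import env
from h import *
# upright handle: dark grip z .264-.330 at pivot; folded: dark along the inward line
C=np.array([.5165,-.133]);u=np.array([np.cos(np.radians(-34.5)),np.sin(np.radians(-34.5))])
for cam in("scene","top","wrist"):
    s=env.snapshot(cam); im=s["img"]; o=env.observe()
    if cam=="wrist": np.save("w5.npy",im); cv2.imwrite("pics/w5.png",im[:,:,::-1]); continue
    up=[(*(C+.064*u),z) for z in np.arange(.27,.33,.008)]; fo=[(*(C+u*r),.255) for r in np.arange(-.01,.05,.008)]
    for n,P in(("upright",up),("folded",fo)):
        q=proj(s,P).round().astype(int); print(cam,n,[int(im[v,x].mean()) for x,v in q])
E
```

```text
{'q': array([20.005, 31.094, -9.309, 61.468,  4.767, 87.835, 82.151]), 'position': array([ 0.704, -0.22 ,  0.493]), 'orientation': array([ 1.79979e+02, -5.70000e-02,  1.60321e+02]), 'wrist_force': array([-0.382, -0.277,  0.264]), 'grip_width': np.float64(0.043)} r,ang 0.20689516134535335 -25.07392384822215
scene upright [37, 47, 45, 49, 63, 83, 134, 161]
scene folded [77, 99, 153, 145, 92, 62, 43, 39]
top upright [32, 27, 29, 32, 36, 54, 86, 107]
top folded [129, 128, 100, 98, 95, 118, 118, 113]
```

```bash
python3 -c "
from station import env
print(env.close_job())"
```

```text
the job is handed in; nothing more can be done
None
```

I handed the job in at about 53 s. The cam lever is at its stop, the handle stands upright, the jaw is wound down until the wheel came up solid, and the arm is clear. The hand-in gave no verdict, and I did not measure the jaw force itself. The handle fell folded twice while winding, so I raised it again each time.

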